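# Reset the loading jig and make up a sheet of loaf tins

### The job

Shorten the jig's telescoping stop by one hole: press its sprung button, slide the collar along and let the lock click into the next hole, without running on to the third hole. Then, longest first and one at a time, square each loaf tin on the wooden board in the jig, lying on the counter with one end flat against the low fence and a long side flat against the stop bar, and let go of it there; then grasp it again and move it to the dark baking sheet. At the end every tin stands on the sheet, wholly on it, upright and square with the sheet's sides, the stop is still locked in its second hole, and the bowl, jar and steel cup have been left alone.

Things in the scene. Friction and masses are not known exactly. Their poses are not given: they have to be found in the camera images.
- jig: Loading jig, fixed. Origin on the counter, z up. A low aluminium fence (8 mm thick, 11 mm high) runs along its y from -30 to +95 mm, face in the plane x = 0 looking to -x; tins are squared on the bare counter on that -x side. Behind it a steel tube (22 mm thick, axis at x = 55 mm, 24 mm up) with holes in its top runs along y to a foot (50 x 22 x 42 mm high) at y = 136 mm.
- fence_face (a point): Point on the counter in the plane of the fence's face (the jig's origin), axes as the jig's.
- stop (a joint): Travel of the collar and stop bar along the tube, to the jig's +y (towards the foot), m: 0 first hole (as found, tube longest), 0.040 second hole, 0.080 third hole, end at 0.090. In a hole it is locked, with 1.5 mm of play either way. Unlocked it slides against about 4 N of friction and stays where left.
- stop_face (a point): Point on the counter in the plane of the stop bar's working face, which looks to the jig's +y; axes as the jig's; moves with the collar. The bar is an aluminium strip 6 mm thick (y = -6 to 0 here) and 16 mm high, running from the collar over the fence and out to 140 mm on the -x side of the fence's face.
- collar_top (a point): Centre of the grey collar's flat top, 41 mm up; axes as the jig's. Collar 36 mm (x) by 74 mm (y). On it a black button pad, 28 (x) by 46 mm (y), its top 7 mm above this point when up. At each y end a lip, top 19 mm above this point, 5 mm thick, 64 mm clear between the lips: shut fingertips fit between, press the pad and push a lip along.
- button (a joint): How far the black button is pressed, m: 0 up (locked if in a hole), 0.006 fully down. Spring about 2 N at first, 4.6 N fully down; beyond 4 mm the collar is free. Between holes it stays down about 4 mm when let go and the collar slides freely; on reaching a hole, let go, it pops up and locks. Held down, it passes over holes.
- sheet: Rimless dark steel baking sheet, fixed, 260 mm (x) by 270 mm (y), 3 mm thick. Origin at the centre of its underside, axes along its sides. It lies left or right of the jig.
- board: Thin wooden board on which the tins start, fixed, 250 mm (x) by 270 mm (y), 3 mm thick. Origin at the centre of its underside. It lies on the other side of the jig from the sheet.
- tin_long: The longest small loaf tin, bare aluminium, filled level with brown nut cake: 104 mm long (its x axis), 44 mm wide (y), 40 mm high, straight sides, about 0.15 to 0.4 kg. Origin at the centre of its underside. May be absent. Starts flat on the wooden board, turned up to about 30 degrees.
- tin_mid: The middle-sized small loaf tin, bare aluminium, filled level with brown nut cake: 82 mm long (its x axis), 44 mm wide (y), 40 mm high, straight sides, about 0.15 to 0.4 kg. Origin at the centre of its underside. May be absent. Starts flat on the wooden board, turned up to about 30 degrees.
- tin_short: The shortest small loaf tin, bare aluminium, filled level with brown nut cake: 60 mm long (its x axis), 44 mm wide (y), 40 mm high, straight sides, about 0.15 to 0.4 kg. Origin at the centre of its underside. May be absent. Starts flat on the wooden board, turned up to about 30 degrees.
- bowl: Bystander: white bowl, 90 mm across, 45 mm high, beyond the jig. Leave it alone.
- jar: Bystander: amber jar, 60 mm across, 100 mm high, beyond the jig. Leave it alone.
- scoop_cup: Bystander: steel cup, 56 mm across, 60 mm high, beyond the jig. Leave it alone.

How it is judged:
On the way, in this order (a step that is already met when the one before it is completed fails the run):
1. the telescoping stop is locked in its second hole, button up, and let go (value of joint stop between 0.036 and 0.044 m and value of joint button below 0.002 m and contact force between the fingers and jig below 0.3 N), for 0.2 s.
2. the longest tin lies squared in the jig, on the counter, end within 5 mm of the fence and side within 5 mm of the stop bar, turned less than 0.05 rad, let go (x of tin_long in the frame of fence_face between -0.057 and -0.046 m and y of tin_long in the frame of stop_face between 0.016 and 0.027 m and angle between the x axis of tin_long and the x axis of jig, either way round below 0.05 rad and height (world z) of tin_long below 0.006 m and contact force between the fingers and tin_long below 0.3 N and linear speed of tin_long below 0.01 m/s), for 0.2 s.
3. the middle tin lies squared in the jig, on the counter, end within 5 mm of the fence and side within 5 mm of the stop bar, turned less than 0.05 rad, let go (x of tin_mid in the frame of fence_face between -0.046 and -0.035 m and y of tin_mid in the frame of stop_face between 0.016 and 0.027 m and angle between the x axis of tin_mid and the x axis of jig, either way round below 0.05 rad and height (world z) of tin_mid below 0.006 m and contact force between the fingers and tin_mid below 0.3 N and linear speed of tin_mid below 0.01 m/s), for 0.2 s.
4. the shortest tin lies squared in the jig, on the counter, end within 5 mm of the fence and side within 5 mm of the stop bar, turned less than 0.05 rad, let go (x of tin_short in the frame of fence_face between -0.035 and -0.024 m and y of tin_short in the frame of stop_face between 0.016 and 0.027 m and angle between the x axis of tin_short and the x axis of jig, either way round below 0.05 rad and height (world z) of tin_short below 0.006 m and contact force between the fingers and tin_short below 0.3 N and linear speed of tin_short below 0.01 m/s), for 0.2 s.
At the end, for the whole second after the job is handed in: Stop locked in its second hole (travel 36 to 44 mm, button up); every tin present stands upright and still wholly on the baking sheet (3 mm allowed), square with its sides within 0.10 rad (value of joint stop between 0.036 and 0.044 m and value of joint button below 0.002 m and z of tin_long in the frame of sheet between 0 and 0.008 m and angle between each of tin_long, tin_mid, tin_short's own z axis and vertical below 0.06 rad and linear speed of each of tin_long, tin_mid, tin_short below 0.01 m/s and ((angle between the x axis of tin_long and the x axis of sheet, either way round below 0.1 rad and x of tin_long in the frame of sheet between -0.081 and 0.081 m and y of tin_long in the frame of sheet between -0.116 and 0.116 m) or (angle between the x axis of tin_long and the y axis of sheet, either way round below 0.1 rad and y of tin_long in the frame of sheet between -0.086 and 0.086 m and x of tin_long in the frame of sheet between -0.111 and 0.111 m)) and z of tin_mid in the frame of sheet between 0 and 0.008 m and ((angle between the x axis of tin_mid and the x axis of sheet, either way round below 0.1 rad and x of tin_mid in the frame of sheet between -0.092 and 0.092 m and y of tin_mid in the frame of sheet between -0.116 and 0.116 m) or (angle between the x axis of tin_mid and the y axis of sheet, either way round below 0.1 rad and y of tin_mid in the frame of sheet between -0.097 and 0.097 m and x of tin_mid in the frame of sheet between -0.111 and 0.111 m)) and z of tin_short in the frame of sheet between 0 and 0.008 m and ((angle between the x axis of tin_short and the x axis of sheet, either way round below 0.1 rad and x of tin_short in the frame of sheet between -0.103 and 0.103 m and y of tin_short in the frame of sheet between -0.116 and 0.116 m) or (angle between the x axis of tin_short and the y axis of sheet, either way round below 0.1 rad and y of tin_short in the frame of sheet between -0.108 and 0.108 m and x of tin_short in the frame of sheet between -0.111 and 0.111 m))); the robot touches nothing.
It fails at once if the bowl is disturbed (moved more than 20 mm) (distance of bowl from where it was at the start of the episode above 0.02 m).
It fails at once if the jar is disturbed (moved more than 20 mm) (distance of jar from where it was at the start of the episode above 0.02 m).
It fails at once if the scoop_cup is disturbed (moved more than 20 mm) (distance of scoop_cup from where it was at the start of the episode above 0.02 m).
It fails at once if the stop runs on to near the third hole (value of joint stop above 0.07 m).
Of tin_long, tin_mid, tin_short only 2 to 3 are there at a start; the rules pass over those that are not, and their reading is None.
At some moment in a run one of tin_long, tin_mid, tin_short may be knocked a few centimetres aside while the robot is not near it.
Once in a run the grip may slacken for a moment while it holds something.
It also fails if it takes over 210 s, if anything falls off the work surface, if the arm or the gripper's body presses on something with over 40 N, if the wrist force passes 120 N, or if a joint passes its speed limit or range.

### The arm

A 6-joint arm with a two-finger parallel gripper is mounted at the origin on the work surface. World frame = base frame: x ahead of the robot, y to its left, z up, the work surface at z = 0. Lengths are in m, angles in rad, forces in N, time in s.
With the tool pointing down it reaches from about 0.35 to 0.85 m from the base axis. Payload 8.1 kg.
Tool frame: the origin (TCP) lies between the finger pads; the fingertips stand 22 mm ahead of it and the grasp point (between the pads) lies 3 mm ahead of it; z points along the fingers, y is the direction in which the jaws open and shut (so a half turn about z gives the same grasp; the last joint's range is limited). The gripper opens to 85 mm and grips with 20 to 120 N. Pads are 22 mm wide; open, the fingers measure 114 mm over their backs; the gripper's body (76 mm by 85 mm) begins 54 mm behind the grasp point. The pads swing forward as they close: fully open they stand 13 mm farther back than shut.
Start: joints at [-1.202, 0.13, 1.488, -0, 1.523, -0.085], TCP at [0.263, -0.539, 0.253] pointing down, gripper open.
Joint ranges: [-2.96, 2.96], [-0.89, 2.26], [0.02, 2.5], [-1.34, 4.48], [0, 2.73], [-2.66, 2.66]. Speed limits (rad/s): [2.39, 2.39, 2.79, 3.14, 3.14, 3.14].

### API

Orientations are given as a unit quaternion [x, y, z, w].
In Python, from cell import observe, read_camera, get_calibration, sign_off gives the robot as it stands.
- The arm moves only by the shell command python3 -m jog 'ROWS' [OPENING] [FORCE]. ROWS is JSON, a list of rows, each an object with "translation": the shift along the tool's x, y, z in mm, a list of three; "yaw": the turn about the tool's z in degrees. In form: [{"translation": [tx, ty, tz], "yaw": yaw}, ...]. A call has 1 to 12 rows; each row is the pose to reach, as a shift and turn from the pose commanded when the call began, along the tool's axes at that moment; what a row does not reach only later rows make up. A row lasts 1/8 s, in which the tool goes at most 62.5 mm and 10.7 degrees, less where a joint would pass 70% of its speed; a pose out of reach is approached as far as the arm can. A call with a gripper value outside its range is refused whole. OPENING is the finger opening in mm, from 0 to 85.4, set as the call begins (- or left out, the last holds). The fingers move at their own pace and stop on an object; FORCE is the grip in N (left out, the last holds). Time passes only in rows, so rows that repeat a pose let the fingers close. It gives the time, the measured TCP pose, the force and the opening at its end, in the units of the state.
- observe(): the state, without advancing time (a new reading comes with each control period).
- read_camera(name): name is "side" or "top" or "wrist"; returns the picture (420x560x3 uint8, blue, green, red); there is no depth.
- get_calibration(name): a dict with "fovy" (degrees; the focal length in pixels is half the picture's height over the tangent of half this angle, whatever the lens; pixels are square), "cx", "cy" (the principal point, pixels), "R" (3x3) and "t" (3): a world point X has camera coordinates R X + t. Camera axes: x right, y down, z forward; pixel columns grow to the right and rows downward; lengths in m; the calibration is good to about 2 mm. A picture is of the moment at which its call begins: read the wrist's pose just before it. get_calibration takes no time and is no camera call; for the wrist camera it gives the pose at the moment of the call.
- sign_off(): hands the job in, once; it reports no verdict.
The state is a dict: "time_s": time; "joints": joint angles; "joint_velocities": joint speeds; "tau": joint torques, N m; "tcp_pos": TCP position; "eef_rot": TCP orientation; "wrist_force": force on the tool from outside, world axes, zero at the start; "wrist_torque": the same for the moment, N m; "width": finger opening in m.
Only numpy, scipy, OpenCV 4.12 (cv2) and the standard library are available. Lean on these libraries where they do the work, as an engineer would, in place of code of your own. Each camera call takes 0.05 s, during which the arm holds its last target. There are 200 camera calls.

## Working session

There is one attempt and no reset: what is moved stays moved. The work goes in short steps, Python scripts to look and compute and a shell command to move; the robot and the scene stay as the last step left them, time stands still between calls to the robot, and variables do not carry over. Pictures are saved under pics/ and viewed, about 12 in all and at most 16, crops included, and the job is handed in when it is done.

```bash
ls; mkdir -p pics
cat > h.py <<'E'
import numpy as np, cv2
from cell import observe, read_camera, get_calibration, sign_off
def ray(c,u,v):
    f=210/np.tan(np.radians(c['fovy'])/2)
    d=np.array([(u-c['cx'])/f,(v-c['cy'])/f,1.]); R=np.array(c['R']); t=np.array(c['t'])
    return -R.T@t, R.T@d
def onz(c,u,v,z):
    o,d=ray(c,u,v); return o+d*(z-o[2])/d[2]
def proj(c,X):
    f=210/np.tan(np.radians(c['fovy'])/2)
    p=np.array(c['R'])@np.array(X)+np.array(c['t']); return f*p[0]/p[2]+c['cx'],f*p[1]/p[2]+c['cy']
E
python3 - <<'E'
from h import *
print(observe())
for n in("top","side","wrist"):
    im=read_camera(n); cv2.imwrite(f"pics/{n}0.png",im); print(n,get_calibration(n), im.shape)
E
```

```text
pics
{'time_s': 0.0, 'joints': array([-1.20240022e+00,  1.31159900e-01,  1.48928930e+00, -7.03243323e-06,
        1.52299581e+00, -8.54107976e-02]), 'joint_velocities': array([ 1.21011079e-03, -1.28259678e-03, -1.99767186e-05, -1.41328362e-04,
        2.08827523e-03, -4.07451726e-04]), 'tau': array([ 2.33198756e-03, -5.69398856e+01, -5.00548875e+01,  1.21062055e-05,
        1.49312324e-02, -2.32357860e-05]), 'tcp_pos': array([ 0.26286129, -0.53878576,  0.25223964]), 'eef_rot': array([ 9.74367213e-01,  2.24961501e-01, -1.34087460e-04, -9.16426770e-04]), 'wrist_force': array([ 0.30698373,  0.25141149, -0.44194004]), 'wrist_torque': array([0.03145304, 0.00170489, 0.00657477]), 'width': 0.08522845040148774}
top {'fovy': 50.837617474936394, 'cx': 279.4847699513642, 'cy': 213.50140096492518, 'R': array([[-1.27663501e-01, -9.91817507e-01, -2.50138446e-04],
       [-9.65811741e-01,  1.24373491e-01, -2.27461898e-01],
       [ 2.25631803e-01, -2.87969957e-02, -9.73786949e-01]]), 't': array([0.05749878, 0.61760474, 0.93134948])} (420, 560, 3)
side {'fovy': 43.488076609196625, 'cx': 275.37986739118435, 'cy': 200.01434734166608, 'R': array([[-0.78304429, -0.62159203,  0.02156357],
       [-0.37913816,  0.44955761, -0.80879676],
       [ 0.49304756, -0.64149926, -0.58769278]]), 't': array([0.48629282, 0.27598719, 0.98690574])} (420, 560, 3)
wrist {'fovy': 62.008217568727055, 'cx': 276.8298453327354, 'cy': 211.9222189746424, 'R': array([[ 0.43881993, -0.89857378, -0.00149381],
       [-0.86237393, -0.42160763,  0.28028239],
       [-0.2524842 , -0.12170528, -0.95991643]]), 't': array([-0.59946872, -0.03817035,  0.37915285])} (420, 560, 3)
```

View pics/top0.png

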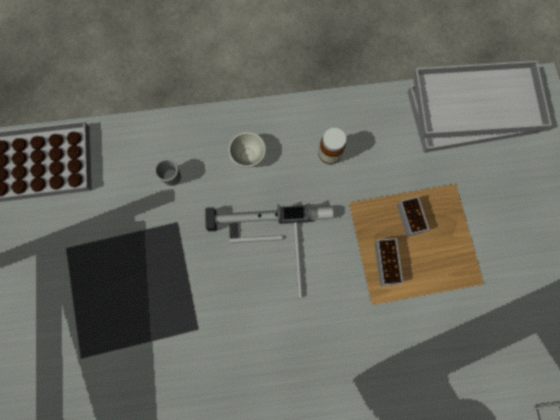

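View pics/side0.png

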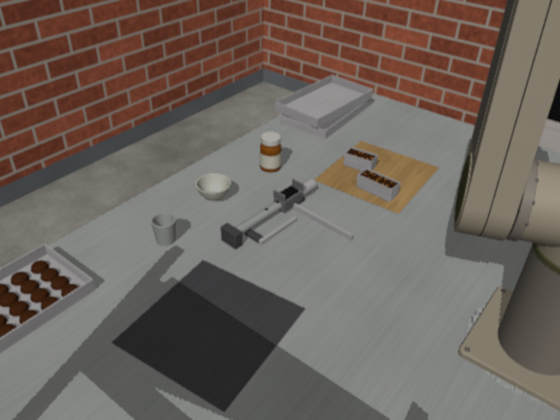

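Top view: jig is at the centre, with the collar at (293,213), foot at (211,219), fence along (231–285,238) and stop bar down to (300,296). The sheet is on the left (133,290) and the board on the right, carrying two tins at (389,261) and (413,215). The side view confirms two tins.

Run:
```python
from h import *
im=cv2.imread("pics/top0.png"); c=get_calibration("top")
a=cv2.resize(im[190:310,195:345],None,fx=4,fy=4,interpolation=cv2.INTER_CUBIC)
b=cv2.resize(im[180:310,345:490],None,fx=4,fy=4,interpolation=cv2.INTER_CUBIC)
cv2.imwrite("pics/c1.png",a);cv2.imwrite("pics/c2.png",b)
g=im.max(2).astype(int); hsv=cv2.cvtColor(im,cv2.COLOR_BGR2HSV)
def comps(m,z,lo,hi):
    n,l,s,ce=cv2.connectedComponentsWithStats(m.astype(np.uint8))
    for i in range(1,n):
        if lo<s[i,4]<hi:
            cnt=cv2.findContours((l==i).astype(np.uint8),0,2)[0][0]
            r=cv2.minAreaRect(cnt); bx=cv2.boxPoints(r)
            P=np.array([onz(c,*p,z)[:2] for p in bx]); e=[np.linalg.norm(P[k]-P[k-1]) for k in(1,2)]
            k=1 if e[0]>e[1] else 2; d=P[k]-P[k-1]
            print(s[i,4],ce[i].round(1),"xy",P.mean(0).round(4),"size",np.round(e,3),"ang",np.degrees(np.arctan2(d[1],d[0])).round(1))
print("sheet");comps(g<45,.003,3000,30000)
m=g<45; m[:,:200]=0; m[:205]=0; m[235:]=0; m[:,330:]=0
print("black");comps(m,.045,15,1000)
board=(hsv[...,1]>80)&(g>80)&(np.indices(g.shape)[1]>340)&(np.indices(g.shape)[0]>170)
print("board");comps(cv2.morphologyEx(board.astype(np.uint8),3,np.ones((25,25))),.003,3000,30000)
hull=np.zeros_like(g,np.uint8);cv2.fillPoly(hull,[np.array([[358,205],[455,190],[476,278],[376,295]])],1)
t=(hsv[...,1]<70)|(g<75); t=t&(hull>0)
print("tins");comps(cv2.morphologyEx(t.astype(np.uint8),2,np.ones((2,2))),.04,100,5000)
```

```text
sheet
8466 [110.7 292.7] xy [0.4988 0.3832] size [0.197 0.274] ang -175.9
black
255 [293.2 212.3] xy [ 0.6255 -0.0543] size [0.051 0.029] ang -97.3
20 [213.6 212.4] xy [0.6469 0.1309] size [0.009 0.014] ang 174.6
48 [212.8 226.5] xy [0.6165 0.1361] size [0.019 0.019] ang 174.5
board
11581 [414.7 243.8] xy [ 0.5257 -0.3388] size [0.292 0.252] ang -86.6
tins
833 [413.5 217. ] xy [ 0.5799 -0.3326] size [0.058 0.085] ang -174.9
1044 [389.4 262.8] xy [ 0.482  -0.2571] size [0.054 0.106] ang 176.5
```

View pics/c1.png

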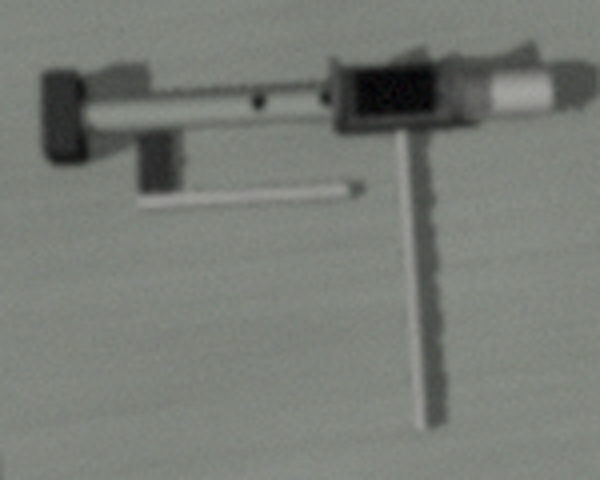

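View pics/c2.png

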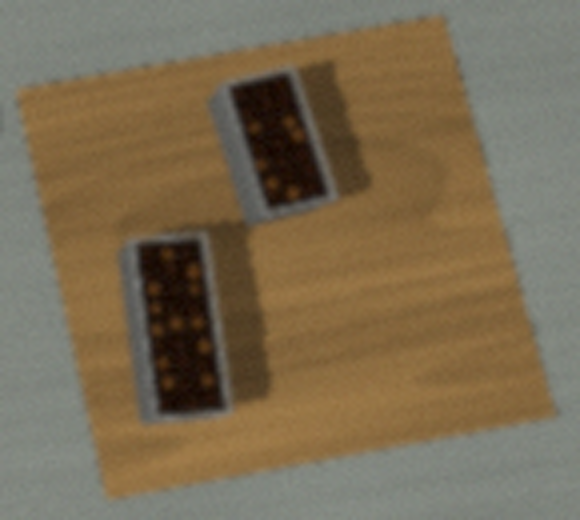

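The crops show two tins: long at (389,262) and mid at (413,217), with no short tin. The collar sits in its first hole, with the button centre at (294,212.5).

Run:
```python
from h import *
c=get_calibration("top")
def P(x,y,z): return onz(c,195+x/4,190+y/4,z)[:2]
foot=P(62,113,.042);but=P(396,90,.048)
d=foot-but; print("foot",foot,"but",but,"dir y",np.degrees(np.arctan2(d[1],d[0]))-90,np.linalg.norm(d))
f1=P(140,207,.011);f2=P(350,194,.011);d=f1-f2;print("fence face top",f1,f2,np.degrees(np.arctan2(d[1],d[0]))-90,np.linalg.norm(d))
b1=P(397,132,.016);b2=P(416,430,.016);d=b1-b2;print("bar face",b1,b2,np.degrees(np.arctan2(d[1],d[0])),np.linalg.norm(d))
S=np.array([onz(c,*p,.003)[:2] for p in[(66,248),(179,223),(198,329),(81,357)]]);print("sheet",S.round(3),S.mean(0))
for k in range(4): d=S[k]-S[k-1];print(np.linalg.norm(d).round(3),np.degrees(np.arctan2(d[1],d[0])).round(1))
def T(x,y): return onz(c,345+x/4,180+y/4,.04)[:2]
for q in([(229,82),(296,68),(333,200),(268,216)],[(133,242),(207,232),(231,410),(155,418)]):
    Q=np.array([T(*p) for p in q]);print("tin",Q.mean(0).round(4))
    for k in range(4): d=Q[k]-Q[k-1];print(np.linalg.norm(d).round(3),np.degrees(np.arctan2(d[1],d[0])).round(1))
```

```text
foot [0.63591586 0.13822706] but [ 0.62332422 -0.05628061] dir y -3.7039268701014834 0.19491480915963375
fence face top [0.58055263 0.10165205] [ 0.57239282 -0.0229331 ] -3.7472841120607256 0.12485208587010464
bar face [ 0.60510542 -0.05542372] [ 0.43060446 -0.04261514] -4.19805350373218 0.17497041942907113
sheet [[0.617 0.492]
 [0.643 0.22 ]
 [0.39  0.196]
 [0.363 0.463]] [0.50343614 0.3425053 ]
0.255 6.5
0.273 -84.5
0.254 -174.5
0.268 95.8
tin [ 0.5824 -0.3374]
0.082 5.0
0.041 -85.3
0.081 -176.1
0.039 96.5
tin [ 0.484  -0.2596]
0.101 -3.2
0.043 -89.6
0.102 176.8
0.043 88.6
```

Jig yaw is about -3.8° and its origin about (0.574, 0.007), with the stop face at jig y of about -58 mm. Three measurements agree with the given sizes. Next I'll move above the collar.

```bash
cat >> h.py <<'E'
from scipy.spatial.transform import Rotation as Ro
def yaw():
    x=Ro.from_quat(observe()['eef_rot']).as_matrix()[:,0]; return np.degrees(np.arctan2(x[1],x[0]))
def go(x,y,z,yw):
    s=observe(); M=Ro.from_quat(s['eef_rot']).as_matrix()
    t=M.T@(np.array([x,y,z])-s['tcp_pos'])*1000
    dy=-((yw-yaw()+90)%180-90)
    print("rows: t",t.round(1),"yaw",round(dy,1))
J=np.radians(-3.8);O=np.array([.5744,.0068]);XJ=np.array([np.cos(J),np.sin(J)]);YJ=np.array([-XJ[1],XJ[0]])
def jw(x,y): return O+x*XJ+y*YJ
def wj(p): d=np.array(p[:2])-O; return np.array([d@XJ,d@YJ])
E
python3 -c "
from h import *
p=jw(.054,-.059);print(p);go(*p,.15,-3.8)"
```

```text
[ 0.62437112 -0.05564908]
rows: t [ 536.7 -275.7  102.9] yaw 29.8
```

```bash
python3 -m jog '[{"translation":[50,-25,0],"yaw":3},{"translation":[100,-50,0],"yaw":6},{"translation":[150,-75,0],"yaw":9},{"translation":[200,-100,0],"yaw":12},{"translation":[250,-130,0],"yaw":15},{"translation":[300,-155,0],"yaw":18},{"translation":[350,-180,0],"yaw":21},{"translation":[400,-205,10],"yaw":24},{"translation":[450,-230,30],"yaw":27},{"translation":[495,-255,60],"yaw":30},{"translation":[537,-276,90],"yaw":30},{"translation":[537,-276,103],"yaw":30}]' 0
python3 -m jog '[{"translation":[0,0,0],"yaw":0},{"translation":[0,0,0],"yaw":0},{"translation":[0,0,0],"yaw":0}]'
python3 - <<'E'
from h import *
p=jw(.054,-.059); s=observe(); print(s['tcp_pos'],yaw(),s['width'],s['wrist_force']); go(*p,.075,-3.8)
cv2.imwrite("pics/w1.png",read_camera("wrist"))
c=get_calibration("wrist"); print(proj(c,[*p,.048]))
E
```

```text
time_s: 1.65
tcp_pos: [0.6245, -0.0524, 0.147]
eef_rot: [0.999, -0.033, -0.002, -0.001]
wrist_force: [-1.4, -0.1, -0.1]
width: 0.0002
time_s: 2.02
tcp_pos: [0.6252, -0.057, 0.152]
eef_rot: [0.999, -0.036, 0.001, 0.0]
wrist_force: [-1.0, -0.1, -0.4]
width: 0.0
[ 0.62519394 -0.05697809  0.15199202] -4.084668372465904 1.1455060000073863e-05 [-1.04873203 -0.08401608 -0.44767074]
rows: t [-1.1 -1.3 77. ] yaw -0.3
(np.float64(273.82162437274513), np.float64(219.7609612823482))
```

View pics/w1.png

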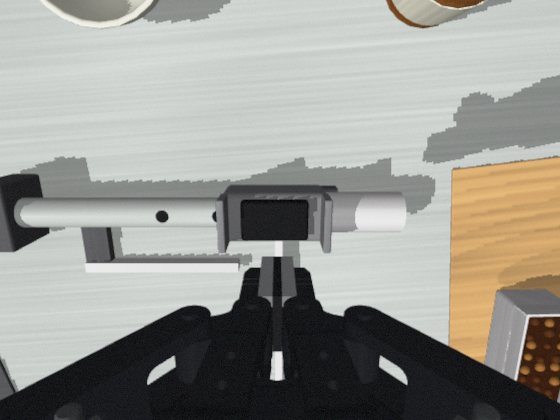

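Pad centre seen at (274,220) against (274,220) predicted. Going down beside the +y lip and pressing.

```bash
python3 -m jog '[{"translation":[-1,-13,30],"yaw":0},{"translation":[-1,-13,60],"yaw":0},{"translation":[-1,-13,74],"yaw":0},{"translation":[-1,-13,79],"yaw":0},{"translation":[-1,-13,82],"yaw":0},{"translation":[-1,-13,84],"yaw":0},{"translation":[-1,-13,86],"yaw":0},{"translation":[-1,-13,87],"yaw":0},{"translation":[-1,-13,87],"yaw":0}]' 0
python3 -c "
from h import *
s=observe();print(wj(s['tcp_pos']),s['tcp_pos'],s['wrist_force'])"
```

```text
time_s: 3.2
tcp_pos: [0.6253, -0.0431, 0.0641]
eef_rot: [0.999, -0.035, 0.001, 0.0]
wrist_force: [-0.6, -1.9, 5.0]
width: 0.0003
[ 0.05414223 -0.04639263] [ 0.62534857 -0.04307885  0.06409396] [-0.62376026 -1.91616299  4.96916446]
```

Fully pressed (~5 N). Slide about 20 mm, then lift off the button.

```bash
python3 -m jog '[{"translation":[0,-3,0],"yaw":0},{"translation":[0,-6,0],"yaw":0},{"translation":[0,-10,0],"yaw":0},{"translation":[0,-14,0],"yaw":0},{"translation":[0,-18,0],"yaw":0},{"translation":[0,-20,0],"yaw":0},{"translation":[0,-20,0],"yaw":0}]'
python3 -c "
from h import *
s=observe();print(wj(s['tcp_pos']),s['wrist_force'])"
python3 -m jog '[{"translation":[0,-20,-3],"yaw":0},{"translation":[0,-20,-7],"yaw":0},{"translation":[0,-20,-7],"yaw":0}]'
python3 - <<'E'
from h import *
s=observe();print(wj(s['tcp_pos']),s['tcp_pos'],s['wrist_force'])
cv2.imwrite("pics/w2.png",read_camera("top")[180:320,180:360].repeat(4,0).repeat(4,1))
E
```

```text
time_s: 4.08
tcp_pos: [0.6267, -0.023, 0.064]
eef_rot: [0.999, -0.035, 0.001, 0.0]
wrist_force: [-0.9, -2.1, 5.8]
width: 0.0003
[ 0.05418308 -0.02622171] [-0.86893238 -2.06386551  5.76128695]
time_s: 4.45
tcp_pos: [0.6274, -0.0027, 0.0703]
eef_rot: [0.999, -0.035, -0.0, -0.0]
wrist_force: [-0.2, 0.1, 0.8]
width: -0.0002
[ 0.05348165 -0.00592147] [ 0.62737163 -0.00265289  0.07034819] [-0.17608163  0.07533292  0.82533591]
```

View pics/w2.png

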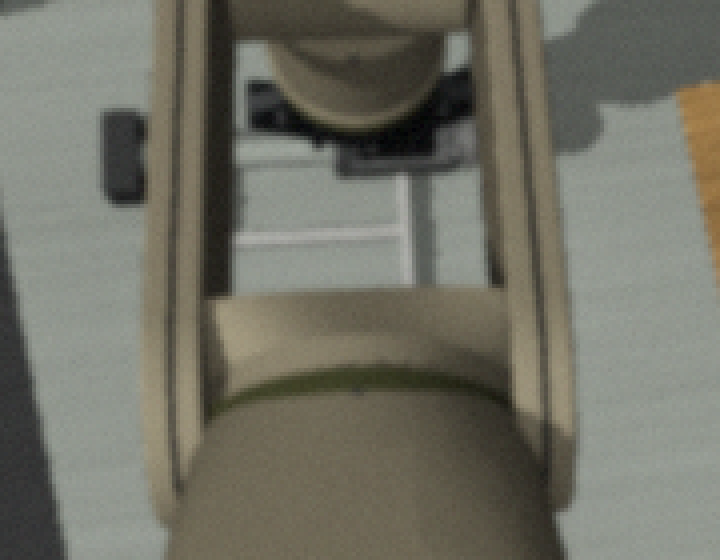

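My slip: the second call's -20 was counted from the new pose, so the tool went 40 mm in all. The bar's face is now at about pixel (280,238), so I'll work out the travel.

Run:
```python
from h import *
c=get_calibration("top")
for u,v in((402,260),(399,190)): print(wj(onz(c,180+u/4,180+v/4,.016)))
im=read_camera("wrist"); cv2.imwrite("pics/w3.png",im); c=get_calibration("wrist")
for s in(0,.03,.036,.04): print(s,[np.round(proj(c,[*jw(.04,-.059+s+dy),.060])) for dy in(-.037,.037)])
```

```text
[-0.01611268 -0.02402549]
[ 0.02597595 -0.02485932]
0 [array([485., 313.]), array([312., 313.])]
0.03 [array([415., 313.]), array([242., 313.])]
0.036 [array([401., 313.]), array([228., 313.])]
0.04 [array([391., 313.]), array([218., 313.])]
```

View pics/w3.png

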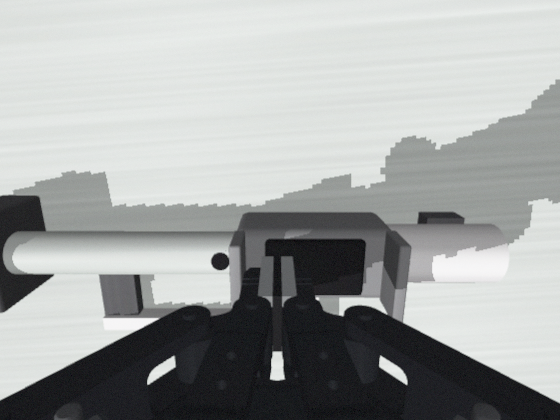

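The collar is at about 34 mm, so about 6 mm remain. The button is only lightly touched. I'll raise slightly and nudge.

```bash
python3 -m jog '[{"translation":[0,0,-2],"yaw":0},{"translation":[0,-1,-2],"yaw":0},{"translation":[0,-2,-2],"yaw":0},{"translation":[0,-3,-2],"yaw":0},{"translation":[0,-4,-2],"yaw":0},{"translation":[0,-4,-2],"yaw":0}]'
python3 -m jog '[{"translation":[0,-0.5,0],"yaw":0},{"translation":[0,-1,0],"yaw":0},{"translation":[0,-1.5,0],"yaw":0},{"translation":[0,-1.5,0],"yaw":0}]'
python3 - <<'E'
from h import *
s=observe();print(wj(s['tcp_pos']),s['tcp_pos'],s['wrist_force'])
E
```

```text
time_s: 5.3
tcp_pos: [0.6277, 0.0001, 0.0723]
eef_rot: [0.999, -0.035, -0.0, 0.001]
wrist_force: [-0.6, -4.6, 1.1]
width: 0.0002
time_s: 5.8
tcp_pos: [0.6277, 0.0016, 0.0722]
eef_rot: [0.999, -0.035, -0.0, 0.001]
wrist_force: [-0.9, -5.6, 0.6]
width: 0.0
[ 0.05355005 -0.00166342] [0.62772208 0.00159126 0.07224112] [-0.92629538 -5.5669925   0.63982454]
```

```bash
for i in 1 2; do python3 -m jog '[{"translation":[0,-0.5,0],"yaw":0},{"translation":[0,-1,0],"yaw":0},{"translation":[0,-1,0],"yaw":0}]'|grep -E "tcp|force"; done
```

```text
tcp_pos: [0.6278, 0.003, 0.0723]
wrist_force: [-0.4, -4.7, -0.3]
tcp_pos: [0.628, 0.0047, 0.0723]
wrist_force: [0.2, -4.4, 0.1]
```

```bash
python3 -m jog '[{"translation":[0,-0.5,0],"yaw":0},{"translation":[0,-1,0],"yaw":0},{"translation":[0,-1,0],"yaw":0}]'|grep -E "tcp|force"
python3 - <<'E'
from h import *
im=read_camera("wrist"); cv2.imwrite("pics/w4.png",im); c=get_calibration("wrist")
for s in(.036,.04,.044): print(s,[np.round(proj(c,[*jw(.073,-.059+s+dy),.041])) for dy in(-.037,.037)])
E
```

```text
tcp_pos: [0.628, 0.0057, 0.0723]
wrist_force: [1.0, -3.6, -0.4]
0.036 [array([411., 224.]), array([250., 225.])]
0.04 [array([402., 224.]), array([241., 225.])]
0.044 [array([393., 224.]), array([232., 225.])]
```

View pics/w4.png

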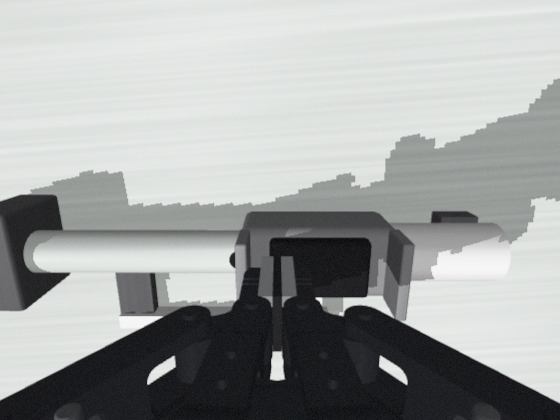

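Third hole is right at the collar's edge, much as the second hole was at first. I'll lift straight up and look from the same height as before.

```bash
python3 -m jog '[{"translation":[0,6,-2],"yaw":0},{"translation":[0,8,-30],"yaw":0},{"translation":[0,17,-80],"yaw":0},{"translation":[0,17,-80],"yaw":0},{"translation":[0,17,-80],"yaw":0}]'|grep -E "tcp|force"
python3 - <<'E'
from h import *
im=read_camera("wrist"); cv2.imwrite("pics/w5.png",im); c=get_calibration("wrist")
a=im[160:280,190:350]; b=cv2.imread("pics/w1.png")[160:280,190:350]
cv2.imwrite("pics/w5c.png",cv2.resize(np.vstack([b,a]),None,fx=2.5,fy=2.5,interpolation=cv2.INTER_CUBIC))
for s in(.036,.04,.044): print(s,np.round(proj(c,[*jw(.054,-.059+s),.048]),1),[np.round(proj(c,[*jw(.055,-.059+s+dy),.060]),1) for dy in(-.037,.037)])
for n,i in(("old",cv2.imread("pics/w1.png")),("new",im)):
    g=i.max(2)<22; g[:190]=0; g[236:]=0; g[:,:220]=0; g[:,330:]=0
    m,l,st,ce=cv2.connectedComponentsWithStats(g.astype(np.uint8)); k=1+st[1:,4].argmax(); print(n,st[k],ce[k])
E
```

```text
tcp_pos: [0.6269, -0.0111, 0.1525]
wrist_force: [0.7, 0.3, 0.3]
0.036 [288.4 216.5] [array([347. , 220.4]), array([231.1, 220.7])]
0.04 [282.5 216.5] [array([340.8, 220.4]), array([224.8, 220.7])]
0.044 [276.5 216.5] [array([334.5, 220.4]), array([218.6, 220.7])]
old [242 200  65   3 139] [273.98561151 200.72661871]
new [249 197  50   4  86] [273.80232558 198.31395349]
```

View pics/w5c.png

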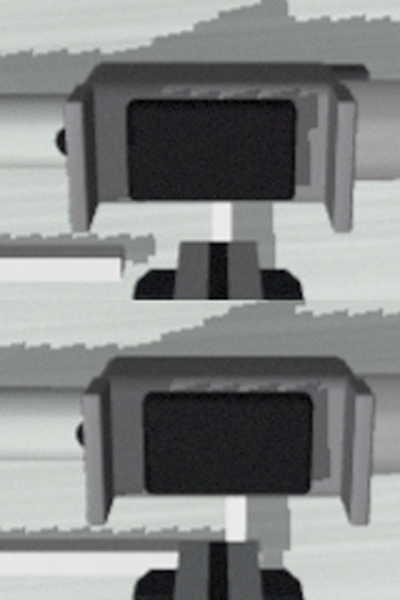

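Pad centre at x=281.2 against 282.5 predicted for 40 mm, so travel is about 41 mm. To check that it's locked, I'll nudge the collar gently backwards, which is the safe direction. A locked collar should resist after its play.

```bash
python3 -m jog '[{"translation":[0,3,-0],"yaw":0},{"translation":[0,4,40],"yaw":0},{"translation":[0,4,70],"yaw":0},{"translation":[0,4,79],"yaw":0},{"translation":[0,10,79],"yaw":0},{"translation":[0,16,79],"yaw":0},{"translation":[0,19,79],"yaw":0},{"translation":[0,20,79],"yaw":0},{"translation":[0,20,79],"yaw":0}]'|grep -E "tcp|force"; for i in 1 2 3; do python3 -m jog '[{"translation":[0,0.5,0],"yaw":0},{"translation":[0,1,0],"yaw":0},{"translation":[0,1,0],"yaw":0}]'|grep -E "tcp|force"; done
```

```text
tcp_pos: [0.6256, -0.0314, 0.0737]
wrist_force: [-0.6, 0.1, -0.6]
tcp_pos: [0.6253, -0.0322, 0.0732]
wrist_force: [-0.0, 0.1, 1.3]
tcp_pos: [0.6252, -0.0332, 0.0733]
wrist_force: [-0.3, 0.1, -0.6]
tcp_pos: [0.6252, -0.0339, 0.0733]
wrist_force: [0.4, 3.3, -0.0]
```

```bash
for i in 1 2 3; do python3 -m jog '[{"translation":[0,0.5,0],"yaw":0},{"translation":[0,1,0],"yaw":0},{"translation":[0,1,0],"yaw":0}]'|grep -E "tcp|force"; done
```

```text
tcp_pos: [0.6251, -0.0353, 0.0733]
wrist_force: [1.0, 5.0, -1.0]
tcp_pos: [0.625, -0.0364, 0.0733]
wrist_force: [0.0, 4.6, -0.8]
tcp_pos: [0.625, -0.0368, 0.0733]
wrist_force: [0.1, 5.2, -0.3]
```

```bash
for i in 1 2; do python3 -m jog '[{"translation":[0,0.5,0],"yaw":0},{"translation":[0,1,0],"yaw":0},{"translation":[0,1,0],"yaw":0}]'|grep -E "tcp|force"; done
```

```text
tcp_pos: [0.6249, -0.037, 0.0732]
wrist_force: [0.5, 8.8, -0.9]
tcp_pos: [0.6249, -0.0373, 0.0732]
wrist_force: [2.1, 12.5, -0.6]
```

Locked: force rises to 12 N with no movement, after about 3 mm of play, so the bar now sits at about 38.5 mm. Retreating, then a clean look at fence and bar from above the work area.

```bash
python3 -m jog '[{"translation":[0,-4,0],"yaw":0},{"translation":[0,-15,-20],"yaw":0},{"translation":[0,-18,-70],"yaw":0},{"translation":[-40,-20,-120],"yaw":0},{"translation":[-100,-20,-150],"yaw":0},{"translation":[-150,-20,-150],"yaw":0},{"translation":[-150,-20,-150],"yaw":0},{"translation":[-150,-20,-150],"yaw":0}]' 85|grep -E "tcp|force"
python3 - <<'E'
from h import *
im=read_camera("wrist"); cv2.imwrite("pics/w6.png",im); c=get_calibration("wrist")
for p in((0,-.03,.011),(0,.095,.011),(-.14,-.0195,.016),(0,-.0195,.016)): print(p,np.round(proj(c,[*jw(*p[:2]),p[2]]),1))
E
```

```text
tcp_pos: [0.4772, -0.0095, 0.2243]
wrist_force: [1.1, -0.3, 0.2]
(0, -0.03, 0.011) [283.4  81. ]
(0, 0.095, 0.011) [144.4  81.5]
(-0.14, -0.0195, 0.016) [272.8 230.1]
(0, -0.0195, 0.016) [271.7  80.6]
```

View pics/w6.png

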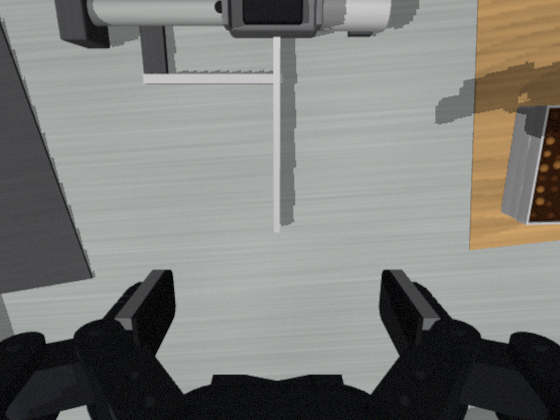

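Fence front edge is at about y=82 and its left end at x=144, as predicted; the bar's left face is at about x=274. I'll refine by intensity profile and target the long tin.

Run:
```python
from h import *
im=cv2.imread("pics/w6.png"); g=im.max(2).astype(int); c=get_calibration("wrist")
print(g[90:220:30,268:286]); print(g[70:90,160:260:40].T)
for u in(273.5,274.5): print([wj(onz(c,u,v,.016)) for v in(100,220)])
for v in(82.5,83.5): print([wj(onz(c,u,v,.011)) for u in(160,260)])
# tin long left-bottom etc
go(.484,-.2596,.15,-2.3)
```

```text
[[169 167 167 169 169 187 205 203 203 201 201 187 140 112 114 114 111 114]
 [171 170 174 172 174 185 195 199 198 197 200 185 140 120 119 120 116 120]
 [174 174 174 174 172 185 193 196 197 199 199 181 140 117 117 117 117 114]
 [168 171 171 170 170 180 194 196 196 194 197 170 129 115 112 113 112 114]
 [172 171 173 171 174 184 191 195 194 194 196 170 131 120 118 116 118 115]]
[[ 68  74  74 107 171 198 195 198 196 196 198 201 196 155 144 167 164 166
  168 171]
 [169 139 111 136 182 199 199 197 198 196 198 198 200 153 145 170 176 175
  172 171]
 [135 110 113 137 180 197 198 199 196 197 196 199 197 153 151 175 173 169
  169 171]]
[array([-0.01640414, -0.02100437]), array([-0.1294155 , -0.02030611])]
[array([-0.01640728, -0.02190282]), array([-0.12941932, -0.02129461])]
[array([-0.00090574,  0.0810732 ]), array([-0.00121595, -0.00890633])]
[array([-0.00175215,  0.08115498]), array([-0.00206284, -0.00889199])]
rows: t [ 23.8 249.   74.3] yaw -1.7
```

```bash
python3 -m jog '[{"translation":[-10,50,0],"yaw":0},{"translation":[-25,110,0],"yaw":0},{"translation":[-40,170,0],"yaw":0},{"translation":[-55,230,0],"yaw":0},{"translation":[-55,260,0],"yaw":0},{"translation":[-55,270,0],"yaw":0},{"translation":[-55,270,0],"yaw":0},{"translation":[-55,270,0],"yaw":0}]' 85|grep -E "tcp|force"
cat >> h.py <<'E'
def tins(im,c,zt=.04):
    # top rectangles from dark-brown cake filling
    hsv=cv2.cvtColor(im,cv2.COLOR_BGR2HSV); g=im.max(2)
    m=((hsv[...,1]>90)&(g>12)&(g<110)).astype(np.uint8)
    m=cv2.morphologyEx(m,cv2.MORPH_CLOSE,np.ones((9,9))); m=cv2.morphologyEx(m,cv2.MORPH_OPEN,np.ones((9,9)))
    for cn in cv2.findContours(m,0,2)[0]:
        if cv2.contourArea(cn)<800: continue
        P=np.array([onz(c,*p,zt-.002)[:2]*1000 for p in cn[:,0].astype(float)],np.float32)
        (x,y),(w,h),_=r=cv2.minAreaRect(P); b=cv2.boxPoints(r)
        d=b[1]-b[0] if np.linalg.norm(b[1]-b[0])>np.linalg.norm(b[2]-b[1]) else b[2]-b[1]
        a=(np.degrees(np.arctan2(d[1],d[0]))+90)%180-90
        u,v=cn[:,0].mean(0); print("px",int(u),int(v),"xy",np.round([x/1000,y/1000],4),"size",round(max(w,h)),round(min(w,h)),"ang",round(a,1),"jig",wj([x/1000,y/1000]).round(4))
E
python3 - <<'E'
from h import *
im=read_camera("wrist"); cv2.imwrite("pics/w7.png",im); c=get_calibration("wrist"); tins(im,c)
E
```

```text
tcp_pos: [0.4035, -0.2734, 0.2231]
wrist_force: [-0.2, 0.0, 0.4]
px 277 352 xy [ 0.2333 -0.2655] size 618 175 ang 86.1 jig [-0.3223 -0.2943]
px 244 104 xy [ 0.4827 -0.2581] size 100 39 ang -2.4 jig [-0.074  -0.2704]
```

View pics/w7.png

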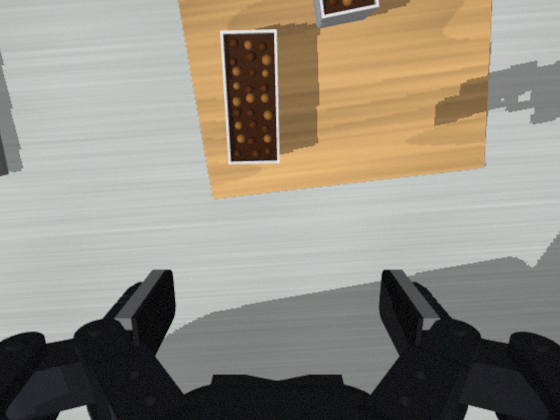

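Long tin: centre (0.4827,-0.2581), yaw -2.4°, cake 100x39, at pixel (250,97).

```bash
python3 -c "
from h import *
go(.4827,-.2581,.040,-2.4)"
```

```text
rows: t [ 78.1 -20.5 183.2] yaw -1.5
```

```bash
python3 -m jog '[{"translation":[40,-10,30],"yaw":0},{"translation":[78,-20,70],"yaw":-1.5},{"translation":[78,-20,110],"yaw":-1.5},{"translation":[78,-20,150],"yaw":-1.5},{"translation":[78,-20,172],"yaw":-1.5},{"translation":[78,-20,183],"yaw":-1.5},{"translation":[78,-20,183],"yaw":-1.5}]' 85 50
python3 -m jog '[{"translation":[0,0,0],"yaw":0},{"translation":[0,0,0],"yaw":0},{"translation":[0,0,0],"yaw":0},{"translation":[0,0,0],"yaw":0},{"translation":[0,0,0],"yaw":0},{"translation":[0,0,0],"yaw":0}]' 0 50
python3 -m jog '[{"translation":[0,0,-15],"yaw":0},{"translation":[0,0,-40],"yaw":0},{"translation":[0,0,-40],"yaw":0}]'
python3 -c "
from h import *
g=jw(-.055,.0035); s=observe();print(yaw(),s['width'])
# tin centre = tcp (y centred; x offset from grasp)
go(*g,.045+.037,-4.0)"
```

```text
time_s: 14.75
tcp_pos: [0.4821, -0.2591, 0.0401]
eef_rot: [1.0, -0.021, -0.0, -0.0]
wrist_force: [0.2, -0.4, 0.4]
width: 0.085
time_s: 15.5
tcp_pos: [0.483, -0.2603, 0.0417]
eef_rot: [1.0, -0.022, 0.001, 0.0]
wrist_force: [-0.8, 2.0, 7.0]
width: 0.0429
time_s: 15.88
tcp_pos: [0.4837, -0.2609, 0.083]
eef_rot: [1.0, -0.022, 0.002, 0.001]
wrist_force: [0.2, -0.8, -3.4]
width: 0.0429
-2.5036346920146793 0.042924788953867796
rows: t [  24.  -276.2    0.4] yaw 1.5
```

Gripped at 42.9 mm. Moving over the jig, standing off 8 mm from fence and bar.

```bash
python3 -m jog '[{"translation":[2,-40,0],"yaw":0.5},{"translation":[4,-85,0],"yaw":1},{"translation":[6,-130,0],"yaw":1.5},{"translation":[9,-175,0],"yaw":1.5},{"translation":[12,-220,0],"yaw":1.5},{"translation":[14,-260,0],"yaw":1.5},{"translation":[16,-284,0],"yaw":1.5},{"translation":[16,-284,0],"yaw":1.5},{"translation":[16,-284,0],"yaw":1.5}]'
python3 - <<'E'
from h import *
s=observe();print(wj(s['tcp_pos']),yaw(),s['width'])
im=read_camera("wrist"); cv2.imwrite("pics/w8.png",im)
E
```

```text
time_s: 17.0
tcp_pos: [0.51, 0.0228, 0.0797]
eef_rot: [0.999, -0.035, -0.0, 0.0]
wrist_force: [-0.6, -0.3, -4.1]
width: 0.043
[-0.06531103  0.01170151] -3.981570739905221 0.04296516277266959
```

View pics/w8.png

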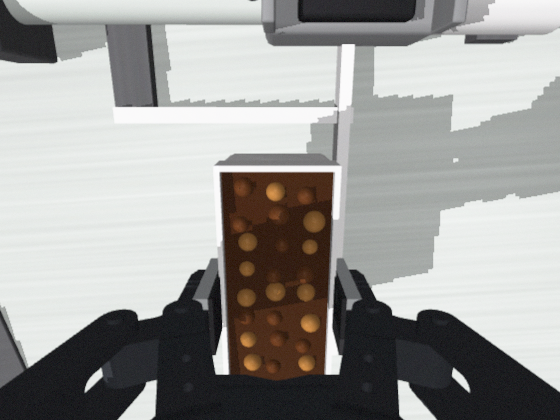

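The tin is held square, with front edge at y≈166 and right edge x≈340; fence and bar are just ahead and to the right.

Run:
```python
from h import *
c=get_calibration("wrist"); z=observe()['tcp_pos'][2]-.0417+.003+.04
print(wj(onz(c,278,166,z)),wj(onz(c,216,166,z)),wj(onz(c,340,166,z)),wj(onz(c,334,260,z)))
print("fence",wj(onz(c,230,122,.011)),wj(onz(c,130,122,.011)),"bar",wj(onz(c,337,150,.016)),wj(onz(c,341,60,.016)))
```

```text
[-0.0136042   0.00995831] [-0.01352832  0.0313079 ] [-0.0136801  -0.01139622] [-0.04883128 -0.01082479]
fence [-0.00115203  0.03494692] [-0.00096902  0.08762148] bar [-0.01541439 -0.0212387 ] [ 0.02822412 -0.02123517]
```

12.5 mm gap to the fence and 9.5 mm to the bar. Lower, then ease in.

```bash
python3 -m jog '[{"translation":[0,0,15],"yaw":0},{"translation":[0,0,30],"yaw":0},{"translation":[0,0,37],"yaw":0},{"translation":[0,0,40],"yaw":0},{"translation":[0,0,40],"yaw":0},{"translation":[0,0,40],"yaw":0}]'|grep -E "tcp|force|wid"
python3 -m jog '[{"translation":[3,2,0],"yaw":0},{"translation":[6,4,0],"yaw":0},{"translation":[9,6,0],"yaw":0},{"translation":[10,7,0],"yaw":0},{"translation":[10,7,0],"yaw":0}]'|grep -E "tcp|force|wid"
```

```text
tcp_pos: [0.511, 0.0232, 0.0408]
wrist_force: [-0.2, -0.2, -3.7]
width: 0.0432
tcp_pos: [0.52, 0.0154, 0.0402]
wrist_force: [-0.5, 0.2, -3.4]
width: 0.0431
```

```bash
python3 -m jog '[{"translation":[0,0,1],"yaw":0},{"translation":[0.5,0.5,1.5],"yaw":0},{"translation":[1,1,1.5],"yaw":0},{"translation":[1.5,1.5,1.5],"yaw":0},{"translation":[1.5,1.5,1.5],"yaw":0}]'|grep -E "tcp|force|wid"
python3 -m jog '[{"translation":[0.5,0.5,0],"yaw":0},{"translation":[1,1,0],"yaw":0},{"translation":[1,1,0],"yaw":0}]'|grep -E "tcp|force|wid"
```

```text
tcp_pos: [0.5212, 0.014, 0.0388]
wrist_force: [-1.4, 1.3, -1.8]
width: 0.0428
tcp_pos: [0.5213, 0.0139, 0.0388]
wrist_force: [-7.8, 6.3, 5.2]
width: 0.0429
```

Contact felt on both fence (-8 N) and bar (+6 N). Let go.

```bash
python3 -m jog '[{"translation":[-0.7,-0.7,0],"yaw":0},{"translation":[-0.7,-0.7,0],"yaw":0},{"translation":[-0.7,-0.7,0],"yaw":0},{"translation":[-0.7,-0.7,0],"yaw":0},{"translation":[-0.7,-0.7,0],"yaw":0}]' 68|grep -E "tcp|force|wid"
python3 -m jog '[{"translation":[-10,0,-40],"yaw":0},{"translation":[-25,0,-80],"yaw":0},{"translation":[-40,0,-120],"yaw":0},{"translation":[-40,0,-120],"yaw":0},{"translation":[-40,0,-120],"yaw":0}]' 85|grep -E "tcp|force|wid"
python3 - <<'E'
from h import *
im=read_camera("wrist"); cv2.imwrite("pics/w9.png",im); c=get_calibration("wrist"); tins(im,c)
E
```

```text
tcp_pos: [0.5217, 0.0135, 0.0388]
wrist_force: [-1.0, -0.6, -0.6]
width: 0.0683
tcp_pos: [0.4817, 0.0164, 0.1586]
wrist_force: [-0.4, -0.8, -1.0]
width: 0.085
px 269 353 xy [0.3612 0.0214] size 486 136 ang 86.0 jig [-0.2137  0.0004]
px 275 136 xy [0.5206 0.0129] size 98 39 ang -4.0 jig [-0.0541  0.0026]
```

View pics/w9.png

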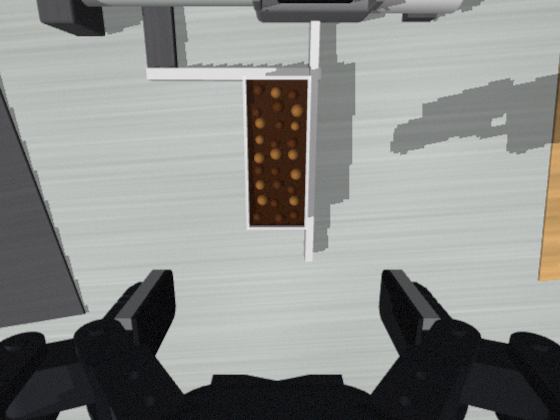

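The tin sits flush against fence and bar: jig pose (-53, +23) relative to the faces, yaw -4.0°. Regrasp.

```bash
python3 -m jog '[{"translation":[15,0,40],"yaw":0},{"translation":[40,0,80],"yaw":0},{"translation":[40,0,110],"yaw":0},{"translation":[40,0,119],"yaw":0},{"translation":[40,0,119],"yaw":0}]' 75|grep -E "tcp|force|wid"
python3 -m jog '[{"translation":[0,0,0],"yaw":0},{"translation":[0,0,0],"yaw":0},{"translation":[0,0,0],"yaw":0},{"translation":[0,0,0],"yaw":0},{"translation":[0,0,0],"yaw":0}]' 0 50|grep -E "tcp|force|wid"
python3 -m jog '[{"translation":[-1,-2,-12],"yaw":0},{"translation":[-1,-3,-40],"yaw":0},{"translation":[-1,-3,-40],"yaw":0},{"translation":[-1,-3,-40],"yaw":0}]'|grep -E "tcp|force|wid"
python3 - <<'E'
from h import *
A=np.radians(5.8);C=np.array([.5034,.3425]);X=np.array([np.cos(A),np.sin(A)]);Y=np.array([-X[1],X[0]])
p=C+.05*Y; print(p,observe()['width'],observe()['joints'][5]); go(*p,.08,5.8)
E
```

```text
tcp_pos: [0.5206, 0.0136, 0.0388]
wrist_force: [0.2, 0.4, -0.3]
width: 0.0748
tcp_pos: [0.5228, 0.0136, 0.0416]
wrist_force: [-2.1, -0.1, 7.1]
width: 0.0431
tcp_pos: [0.5205, 0.0167, 0.0793]
wrist_force: [-0.5, -0.1, -3.9]
width: 0.0425
[0.49834719 0.39224404] 0.042529041196763276 1.5741419550904967
rows: t [ -48.3 -373.1   -0.7] yaw -9.8
```

```bash
python3 -m jog '[{"translation":[-6,-40,-5],"yaw":-1},{"translation":[-12,-80,-5],"yaw":-2},{"translation":[-18,-120,-5],"yaw":-3},{"translation":[-22,-160,-5],"yaw":-4},{"translation":[-26,-200,-5],"yaw":-5},{"translation":[-30,-240,-5],"yaw":-6},{"translation":[-36,-280,-5],"yaw":-7},{"translation":[-42,-320,0],"yaw":-8.5},{"translation":[-48,-355,0],"yaw":-9.8},{"translation":[-48,-373,0],"yaw":-9.8},{"translation":[-48,-373,0],"yaw":-9.8},{"translation":[-48,-373,0],"yaw":-9.8}]'|grep -E "tcp|force|wid"
python3 - <<'E'
from h import *
im=read_camera("wrist"); cv2.imwrite("pics/w10.png",im); print(yaw(),observe()['joints'][5])
E
```

```text
tcp_pos: [0.4989, 0.3909, 0.079]
wrist_force: [-0.2, -0.7, -3.5]
width: 0.043
5.733914799715904 2.054484085069413
```

View pics/w10.png

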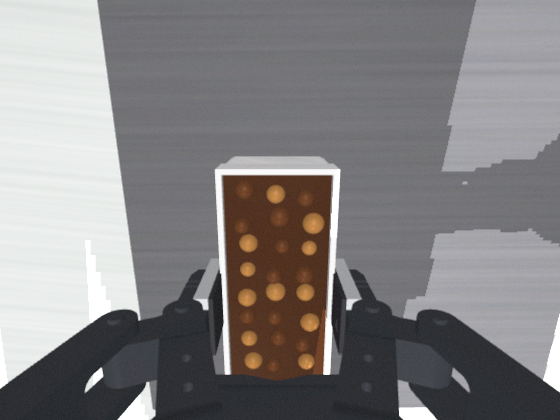

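The tin is still held square. I'll check the left dark edge (98,0)–(130,260) and the right edge (475,0) against the sheet's measured corners.

Run:
```python
from h import *
c=get_calibration("wrist")
for u,v in((98,0),(130,260),(475,0),(445,150)): print((u,v),onz(c,u,v,.003).round(4))
for p in((.617,.492),(.363,.463),(.643,.22),(.39,.196)): print(p,np.round(proj(c,[*p,.003])))
im=read_camera("top"); cv2.imwrite("pics/t11.png",im[190:380,30:330].repeat(2,0).repeat(2,1))
```

```text
(98, 0) [0.6122 0.4913 0.003 ]
(130, 260) [0.4718 0.4778 0.003 ]
(475, 0) [0.6312 0.3037 0.003 ]
(445, 150) [0.5567 0.3012 0.003 ]
(0.617, 0.492) [ 96. -11.]
(0.363, 0.463) [154. 404.]
(0.643, 0.22) [646.  -8.]
(0.39, 0.196) [536. 404.]
```

View pics/t11.png

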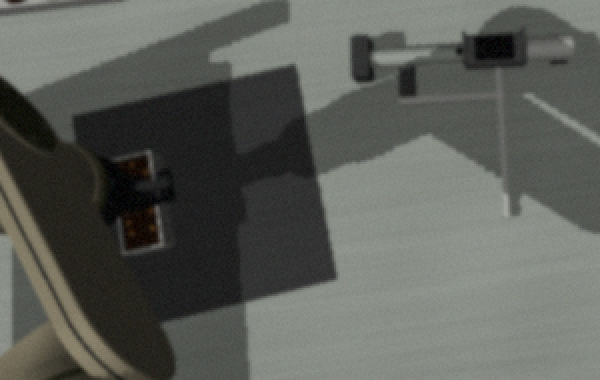

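Left edge matches the sheet within 3 mm; the right line is only a shadow. Lower onto the sheet.

```bash
python3 -m jog '[{"translation":[0,0,15],"yaw":0},{"translation":[0,0,27],"yaw":0},{"translation":[0,0,33],"yaw":0},{"translation":[0,0,34],"yaw":0},{"translation":[0,0,34],"yaw":0}]'|grep -E "tcp|force|wid"
python3 -m jog '[{"translation":[0,0,1],"yaw":0},{"translation":[0,0,2],"yaw":0},{"translation":[0,0,2],"yaw":0}]'|grep -E "tcp|force|wid"
```

```text
tcp_pos: [0.499, 0.3921, 0.0456]
wrist_force: [-0.2, -0.7, -3.6]
width: 0.0425
tcp_pos: [0.4992, 0.3923, 0.0446]
wrist_force: [-4.2, -2.0, 5.5]
width: 0.0429
```

Seated. Release, retreat, and head for the mid tin via a viewing pose.

```bash
python3 -m jog '[{"translation":[0,0,0],"yaw":0},{"translation":[0,0,0],"yaw":0},{"translation":[0,0,0],"yaw":0},{"translation":[0,0,-5],"yaw":0},{"translation":[0,0,-40],"yaw":0},{"translation":[-30,0,-90],"yaw":0},{"translation":[-50,0,-120],"yaw":0},{"translation":[-50,0,-120],"yaw":0}]' 68|grep -E "tcp|force|wid"
python3 - <<'E'
from h import *
im=read_camera("wrist"); cv2.imwrite("pics/w12.png",im); c=get_calibration("wrist"); tins(im,c,.043); go(.503,-.345,.22,-4)
E
```

```text
tcp_pos: [0.45, 0.3885, 0.168]
wrist_force: [0.6, 0.5, 0.1]
width: 0.068
px 283 146 xy [0.4968 0.3904] size 97 39 ang 5.9 jig [-0.1028  0.3776]
rows: t [-21.4 734.3 -55.6] yaw 9.8
```

Long tin rests on the sheet at (0.497,0.390), yaw 5.9°, as intended.

```bash
python3 -m jog '[{"translation":[-2,50,-40],"yaw":1},{"translation":[-2,110,-55],"yaw":2},{"translation":[-4,170,-55],"yaw":3},{"translation":[-6,230,-55],"yaw":4},{"translation":[-8,290,-55],"yaw":5},{"translation":[-10,350,-55],"yaw":6},{"translation":[-12,410,-55],"yaw":7},{"translation":[-14,470,-55],"yaw":8},{"translation":[-16,530,-55],"yaw":9},{"translation":[-18,590,-55],"yaw":9.8},{"translation":[-20,650,-55],"yaw":9.8},{"translation":[-21,705,-55],"yaw":9.8}]' 85|grep -E "tcp|force|wid"
python3 -m jog '[{"translation":[0,20,0],"yaw":0},{"translation":[0,29,0],"yaw":0},{"translation":[0,29,0],"yaw":0}]'|grep -E "tcp|force|wid"
python3 - <<'E'
from h import *
im=read_camera("wrist"); cv2.imwrite("pics/w13.png",im); c=get_calibration("wrist"); tins(im,c,.043); print(yaw())
E
```

```text
tcp_pos: [0.4989, -0.3189, 0.2169]
wrist_force: [2.0, 0.5, 0.8]
width: 0.0849
tcp_pos: [0.4975, -0.3447, 0.2181]
wrist_force: [-0.4, 0.3, 0.7]
width: 0.0849
px 277 353 xy [ 0.3341 -0.3364] size 602 172 ang 86.1 jig [-0.217  -0.3584]
px 281 125 xy [ 0.5532 -0.3545] size 77 39 ang 6.8 jig [ 0.0028 -0.3619]
-3.9507190667090097
```

View pics/w13.png

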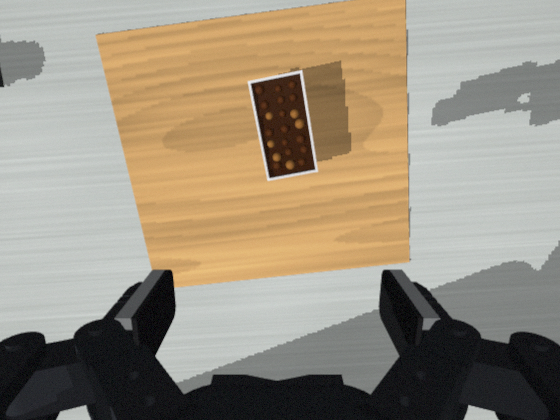

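The mid tin was knocked aside and is now at (0.5532,-0.3545), yaw 6.8°, at pixel (283,125). That was my last picture, so from here I check by numbers.

```bash
python3 -c "
from h import *
go(.5532,-.3545,.040,6.8)"
```

```text
rows: t [ 56.2   6.6 178.3] yaw -10.8
```

```bash
python3 -m jog '[{"translation":[30,3,30],"yaw":-5},{"translation":[56,6.6,70],"yaw":-10.8},{"translation":[56,6.6,110],"yaw":-10.8},{"translation":[56,6.6,150],"yaw":-10.8},{"translation":[56,6.6,169],"yaw":-10.8},{"translation":[56,6.6,178],"yaw":-10.8},{"translation":[56,6.6,178],"yaw":-10.8}]' 85 50|grep -E "tcp|force|wid"
python3 -m jog '[{"translation":[0,0,0],"yaw":0},{"translation":[0,0,0],"yaw":0},{"translation":[0,0,0],"yaw":0},{"translation":[0,0,0],"yaw":0},{"translation":[0,0,0],"yaw":0},{"translation":[0,0,0],"yaw":0}]' 0 50|grep -E "tcp|force|wid"
python3 -m jog '[{"translation":[0,0,-15],"yaw":0},{"translation":[0,0,-40],"yaw":0},{"translation":[0,0,-40],"yaw":0}]'|grep -E "tcp|force|wid"
python3 -c "
from h import *
g=jw(-.001-.041-.010,-.0205+.022+.010); print(yaw())
go(*g,.080,-4.05)"
```

```text
tcp_pos: [0.5535, -0.3558, 0.0417]
wrist_force: [-0.6, 0.3, -0.3]
width: 0.0851
tcp_pos: [0.5538, -0.3565, 0.0423]
wrist_force: [-0.9, 0.5, 5.6]
width: 0.043
tcp_pos: [0.5545, -0.3571, 0.0839]
wrist_force: [-0.4, -0.7, -3.5]
width: 0.0428
6.797568947093755
rows: t [  13.8 -379.9    2.6] yaw 10.8
```

```bash
python3 -m jog '[{"translation":[1,-35,0],"yaw":1},{"translation":[2,-75,0],"yaw":2},{"translation":[3,-115,0],"yaw":3.5},{"translation":[4,-155,0],"yaw":5},{"translation":[5,-195,0],"yaw":6},{"translation":[7,-235,0],"yaw":7},{"translation":[9,-275,0],"yaw":8},{"translation":[11,-315,0],"yaw":9.5},{"translation":[13,-355,0],"yaw":10.8},{"translation":[14,-380,2],"yaw":10.8},{"translation":[14,-380,2],"yaw":10.8},{"translation":[14,-380,2],"yaw":10.8}]'|grep -E "tcp|force|wid"
python3 - <<'E'
from h import *
s=observe();print(wj(s['tcp_pos']),yaw(),s['width'])
im=read_camera("wrist"); cv2.imwrite("pics/w14.png",im); c=get_calibration("wrist")
z=s['tcp_pos'][2]-.0417+.003+.04
g=im.min(2).astype(int); P=g[120:240,262:290].mean(1); d=np.diff(P)
print("col profile",[(120+i,round(P[i])) for i in range(0,120,3)])
hsv=cv2.cvtColor(im,cv2.COLOR_BGR2HSV); m=((hsv[...,1]>110)).astype(np.uint8); m[:100]=0; m[370:]=0; m=cv2.morphologyEx(m,2,np.ones((5,5)))
cn=max(cv2.findContours(m,0,2)[0],key=cv2.contourArea)[:,0]
print("cake bbox",cn.min(0),cn.max(0))
u0,v0=cn.min(0);u1=cn[cn[:,1]<v0+12][:,0].max(); 
for u,v in((u0,v0+3),(u1,v0+3)): print((u,v),wj(onz(c,u,v,z-.002)).round(4))
E
```

```text
tcp_pos: [0.5216, 0.0227, 0.0783]
wrist_force: [0.3, -0.2, -2.5]
width: 0.0428
[-0.05375464  0.01237761] -3.977625110656992 0.04277358891991617
col profile [(120, 227), (123, 199), (126, 161), (129, 140), (132, 247), (135, 247), (138, 247), (141, 247), (144, 247), (147, 233), (150, 232), (153, 233), (156, 231), (159, 232), (162, 232), (165, 233), (168, 232), (171, 236), (174, 232), (177, 210), (180, 117), (183, 117), (186, 119), (189, 119), (192, 118), (195, 120), (198, 248), (201, 247), (204, 22), (207, 24), (210, 23), (213, 21), (216, 20), (219, 23), (222, 20), (225, 19), (228, 17), (231, 17), (234, 18), (237, 17)]
cake bbox [224 204] [330 369]
(np.int32(224), np.int32(207)) [-0.0172  0.0302]
(np.int32(330), np.int32(207)) [-0.0173 -0.0082]
```

Gaps about 12.5 mm (fence) and 9.5 mm (bar), same as before. Lower and ease in.

```bash
python3 -m jog '[{"translation":[0,0,15],"yaw":0},{"translation":[0,0,30],"yaw":0},{"translation":[0,0,37],"yaw":0},{"translation":[3,2,38],"yaw":0},{"translation":[6,4,38],"yaw":0},{"translation":[9,6,38],"yaw":0},{"translation":[10,7,38],"yaw":0},{"translation":[10,7,38],"yaw":0}]'|grep -E "tcp|force|wid"
python3 -m jog '[{"translation":[0,0,1],"yaw":0},{"translation":[0.5,0.5,1.2],"yaw":0},{"translation":[1,1,1.2],"yaw":0},{"translation":[1.5,1.5,1.2],"yaw":0},{"translation":[1.5,1.5,1.2],"yaw":0}]'|grep -E "tcp|force|wid"
python3 -m jog '[{"translation":[0.5,0.5,0],"yaw":0},{"translation":[1,1,0],"yaw":0},{"translation":[1,1,0],"yaw":0}]'|grep -E "tcp|force|wid"
```

```text
tcp_pos: [0.5315, 0.0153, 0.0409]
wrist_force: [-0.7, 0.4, -2.7]
width: 0.0428
tcp_pos: [0.5324, 0.0139, 0.0394]
wrist_force: [-2.5, 0.8, -1.7]
width: 0.0428
tcp_pos: [0.5325, 0.0137, 0.0394]
wrist_force: [-7.7, 4.3, 3.6]
width: 0.0429
```

Both contacts felt. Let go, retreat, check numerically.

```bash
python3 -m jog '[{"translation":[-0.7,-0.7,0],"yaw":0},{"translation":[-0.7,-0.7,0],"yaw":0},{"translation":[-0.7,-0.7,0],"yaw":0},{"translation":[-0.7,-0.7,0],"yaw":0},{"translation":[-0.7,-0.7,0],"yaw":0}]' 68|grep -E "tcp|force|wid"
python3 -m jog '[{"translation":[-10,0,-40],"yaw":0},{"translation":[-25,0,-80],"yaw":0},{"translation":[-40,0,-120],"yaw":0},{"translation":[-40,0,-120],"yaw":0},{"translation":[-40,0,-120],"yaw":0}]' 85|grep -E "tcp|force|wid"
python3 - <<'E'
from h import *
im=read_camera("wrist"); cv2.imwrite("pics/w15.png",im); c=get_calibration("wrist"); tins(im,c)
E
```

```text
tcp_pos: [0.5331, 0.0134, 0.0396]
wrist_force: [-0.7, -0.3, 0.6]
width: 0.0682
tcp_pos: [0.4931, 0.0162, 0.1594]
wrist_force: [-0.4, 0.1, -0.3]
width: 0.0853
px 292 352 xy [0.3729 0.0213] size 488 138 ang 86.0 jig [-0.2021  0.0011]
px 276 163 xy [0.5314 0.0128] size 76 39 ang -3.9 jig [-0.0434  0.0032]
```

In the jig: x -42.4 and y 23.7 mm from the faces, yaw -3.9°, all within tolerance. Regrasp and move to the sheet.

```bash
python3 -m jog '[{"translation":[15,0,40],"yaw":0},{"translation":[40,0,80],"yaw":0},{"translation":[40,0,110],"yaw":0},{"translation":[40,0,119],"yaw":0},{"translation":[40,0,119],"yaw":0}]' 75|grep -E "tcp|force|wid"
python3 -m jog '[{"translation":[0,0,0],"yaw":0},{"translation":[0,0,0],"yaw":0},{"translation":[0,0,0],"yaw":0},{"translation":[0,0,0],"yaw":0},{"translation":[0,0,0],"yaw":0}]' 0 50|grep -E "tcp|force|wid"
python3 -m jog '[{"translation":[-1,-2,-12],"yaw":0},{"translation":[-1,-3,-40],"yaw":0},{"translation":[-1,-3,-40],"yaw":0},{"translation":[-1,-3,-40],"yaw":0}]'|grep -E "tcp|force|wid"
python3 - <<'E'
from h import *
A=np.radians(5.8);C=np.array([.5034,.3425]);X=np.array([np.cos(A),np.sin(A)]);Y=np.array([-X[1],X[0]])
p=C-.05*Y; print(p); go(*p,.08,5.8)
E
```

```text
tcp_pos: [0.5321, 0.0136, 0.0396]
wrist_force: [0.1, -0.6, -0.1]
width: 0.0751
tcp_pos: [0.5342, 0.0135, 0.0424]
wrist_force: [-1.9, 0.8, 6.2]
width: 0.0429
tcp_pos: [0.532, 0.0166, 0.0802]
wrist_force: [-0.7, 0.3, -3.5]
width: 0.0429
[0.50845281 0.29275596]
rows: t [-4.280e+01 -2.739e+02  2.000e-01] yaw -9.8
```

```bash
python3 -m jog '[{"translation":[-5,-35,-3],"yaw":-1},{"translation":[-10,-75,-3],"yaw":-2.5},{"translation":[-15,-115,-3],"yaw":-4},{"translation":[-22,-155,-3],"yaw":-5.5},{"translation":[-29,-195,0],"yaw":-7},{"translation":[-36,-235,0],"yaw":-8.5},{"translation":[-43,-262,0],"yaw":-9.8},{"translation":[-43,-274,0],"yaw":-9.8},{"translation":[-43,-274,0],"yaw":-9.8},{"translation":[-43,-274,15],"yaw":-9.8},{"translation":[-43,-274,28],"yaw":-9.8},{"translation":[-43,-274,33],"yaw":-9.8}]'|grep -E "tcp|force|wid"
python3 -m jog '[{"translation":[0,0,0],"yaw":0},{"translation":[0,0,1],"yaw":0},{"translation":[0,0,2],"yaw":0},{"translation":[0,0,2],"yaw":0}]'|grep -E "tcp|force|wid"
```

```text
tcp_pos: [0.5074, 0.2916, 0.0455]
wrist_force: [-5.7, -1.9, 13.2]
width: 0.0433
tcp_pos: [0.5085, 0.2929, 0.0456]
wrist_force: [-0.4, 0.2, -3.0]
width: 0.0428
```

```bash
python3 -m jog '[{"translation":[0,0,0.7],"yaw":0},{"translation":[0,0,1.4],"yaw":0},{"translation":[0,0,1.4],"yaw":0}]'|grep -E "tcp|force|wid"
```

```text
tcp_pos: [0.5087, 0.293, 0.0455]
wrist_force: [-5.2, -2.6, 7.9]
width: 0.0428
```

Seated. Release and retreat; check tins, stop and bystanders.

```bash
python3 -m jog '[{"translation":[0,0,0],"yaw":0},{"translation":[0,0,0],"yaw":0},{"translation":[0,0,0],"yaw":0},{"translation":[0,0,-5],"yaw":0},{"translation":[0,0,-40],"yaw":0},{"translation":[-30,0,-90],"yaw":0},{"translation":[-60,0,-140],"yaw":0},{"translation":[-90,0,-190],"yaw":0},{"translation":[-90,0,-190],"yaw":0},{"translation":[-90,0,-190],"yaw":0}]' 68|grep -E "tcp|force|wid"
python3 - <<'E'
from h import *
im=read_camera("wrist"); cv2.imwrite("pics/w16.png",im); c=get_calibration("wrist"); tins(im,c,.043); go(.45,-.25,.3,5.8)
E
```

```text
tcp_pos: [0.419, 0.2838, 0.2344]
wrist_force: [0.2, 0.2, -0.1]
width: 0.0677
px 284 77 xy [0.5058 0.2915] size 76 39 ang 5.9 jig [-0.0874  0.2795]
px 156 86 xy [0.4963 0.3905] size 98 38 ang 5.8 jig [-0.1033  0.3777]
rows: t [-22.9 534.  -66.4] yaw -0.0
```

```bash
python3 -m jog '[{"translation":[-3,50,-40],"yaw":0},{"translation":[-5,110,-60],"yaw":0},{"translation":[-8,170,-66],"yaw":0},{"translation":[-10,230,-66],"yaw":0},{"translation":[-12,290,-66],"yaw":0},{"translation":[-14,350,-66],"yaw":0},{"translation":[-16,410,-66],"yaw":0},{"translation":[-18,470,-66],"yaw":0},{"translation":[-20,530,-66],"yaw":0},{"translation":[-20,590,-66],"yaw":0},{"translation":[-20,650,-66],"yaw":0},{"translation":[-20,710,-66],"yaw":0}]' 68|grep -E "tcp|force|wid"
python3 - <<'E'
from h import *
im=read_camera("top"); cv2.imwrite("pics/t17.png",im); c=get_calibration("top"); old=cv2.imread("pics/top0.png")
tins(im,c,.043)
g=im.max(2)<45; g[:200]=0;g[235:]=0;g[:,240:]*=True
g=g.copy(); g[:,:225]=0; g[:,330:]=0
n,l,s,ce=cv2.connectedComponentsWithStats(g.astype(np.uint8)); k=1+s[1:,4].argmax(); print("pad",s[k],wj(onz(c,*ce[k],.048)))
d=np.abs(im.astype(int)-old).max(2)
for nm,(u,v) in dict(bowl=(247,150),jar=(332,146),cup=(167,172)).items():
    a=old[v-18:v+18,u-16:u+16]; r=cv2.matchTemplate(im[v-30:v+30,u-28:u+28],a,cv2.TM_CCOEFF_NORMED); print(nm,cv2.minMaxLoc(r)[1],cv2.minMaxLoc(r)[3],"(12,12)=unmoved")
print(observe()['time_s'])
E
```

```text
tcp_pos: [0.4702, -0.4267, 0.2973]
wrist_force: [0.7, -0.5, 0.6]
width: 0.0679
px 44 164 xy [0.8249 0.5327] size 192 132 ang 89.7 jig [0.2151 0.5414]
pad [265 207  23  13 266] [ 0.05380844 -0.01924365]
bowl 0.9962088465690613 (12, 12) (12,12)=unmoved
jar 0.9980069994926453 (12, 12) (12,12)=unmoved
cup 0.9961316585540771 (12, 12) (12,12)=unmoved
41.875
```

Pad is at 40.5 mm of travel, the bystanders haven't moved, and both tins are square on the sheet. Handing in.

```bash
python3 -c "
from h import *
print(sign_off())"
```

```text
the job is handed in; nothing more can be done
None
```

I shortened the stop by one hole. The long tin and then the mid tin were squared in the jig, let go, regrasped and set on the baking sheet. There was no short tin. I handed the job in at about 42 s; no verdict is given.

**Last checks**
- **Stop:** pushed back before the tins went in, it resisted 12 N after about 3 mm of play, so it was locked. The last top view put the pad about 40.5 mm from its start. I never measured the button's height directly.
- **Squaring in the jig:** I felt contact on both faces each time. The camera put the long tin at (-53, +23) mm and the mid tin at (-42, +24) mm from the fence and bar, both within 0.2° of the jig's measured angle.
- **On the sheet:** the long tin is at (0.496, 0.390) and the mid tin at (0.506, 0.291). Both are at 5.8–5.9°, against 5.8° for the sheet.
- **Bystanders:** image matching shows the bowl, jar and cup have not moved.

**What went wrong or disagreed**
- **Extra slide:** I mistyped one move, so the tool slid 20 mm too far. The collar stopped at about 34 mm, short of the second hole, and I nudged it the rest of the way.
- **Knocked tin:** the mid tin was knocked aside during the run, so I measured it again before grasping.
- **Force reading:** it jumped to 13 N as the mid tin came down on the sheet, then fell back before the tin was seated.
- **Last tin check:** the final top view did not pick out the tins. Their positions come from the wrist view just after each release, and the long tin's was confirmed again at the end.

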